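# Turn a shelf marker round in the twisted guide

### The job

At the food-pantry packing table, pick up the large eight-sided shelf marker, the one with a round magnet button, and let it drop on edge into the hopper on top of the twisted wire guide, its magnet side facing the far side of the table, away from the robot. It must slide down through the guide, be turned half round by it and end standing on edge at the bottom with its magnet side towards the robot; leave it there.

Things in the scene. Friction and masses are not known exactly. Their poses are not given: they have to be found in the camera images.
- marker: large octagonal wooden tile standing on edge on one of its flats, 50 mm across flats (flats 21 mm), 10 mm thick, 30 g; the other standing tiles are a 36 mm octagon and a 42 mm square, without magnet. Pinch it across its 10 mm thickness by its upper half. Origin: its centre, 25 mm up; z up, x out of the magnet's face, y along the tile
- magnet (a point): centre of the outer face of the marker's magnet, a dark round button 16 mm across and 4 mm proud of the tile's +x face, in its lower half: 9 mm along the marker's x and 13 mm below its centre
- guide: fixed tower of bent steel wires on a 130 mm square plate, 6 mm thick. The wires form a slot for the upright tile; at the top the tile's y must lie along the guide's y; the slot twists a half turn about z on the way down. A tile let go in the hopper slides through by its weight and stands on the plate, x opposite to the guide's. Origin: under the plate's centre; z up, x to the table's far side (yaw within 20 degrees), y left
- guide_mouth (a point): centre of the upper rim of the hopper on the guide, 272 mm above the guide's origin. Sheet-metal hopper, inside 88 mm along the guide's y by 56 mm along its x at the rim, narrowing over 24 mm of depth to 68 x 26 mm, where the slot (26 mm wide) begins. Nothing stands above the rim
Things that resemble listed ones, but are neither listed nor needed, are in the scene too. What is shaped like the marker but blue or turquoise is not meant.

How it is judged:
By the outcome, as a careful person would: the job done as asked, in the order asked, and still so for the second after the job is handed in, with the robot touching nothing.
It also fails if it takes over 38 s, if anything falls off the work surface, if the arm or the gripper's body presses on something with over 40 N, if the wrist force passes 120 N, or if a joint passes its speed limit or range.

### The arm

A 6-joint arm with a two-finger parallel gripper is mounted at the origin on the work surface. World frame = base frame: x ahead of the robot, y to its left, z up, the work surface at z = 0. Lengths are in m, angles in degrees, forces in N, time in s.
With the tool pointing down it reaches from about 0.2 to 0.875 m from the base axis. Payload 3.4 kg.
Tool frame: the origin (TCP) lies at the very end of the fingers, on their centre line; the grasp point (between the pads) lies 19 mm behind it; z points along the fingers, y is the direction in which the jaws open and shut (so a half turn about z gives the same grasp; the last joint's range is limited). The gripper opens to 94 mm and grips with 3 to 60 N. Pads are 16 mm wide; open, the fingers measure 119 mm over their backs; the gripper's body (75 mm by 177 mm) begins 78 mm behind the grasp point.
Start: joints at [59.473, 15.808, 86.224, -0, 77.962, -6.933], TCP at [0.23, 0.527, 0.205] pointing down, gripper open.
Joint ranges: [-165.64, 165.64], [-43.16, 119.46], [12.63, 154.43], [-67.54, 247.53], [6.08, 155.33], [-154.97, 154.97]. Speed limits (degrees/s): [147.25, 147.25, 180, 180, 180, 180].

### API

Orientations are given as [roll, pitch, yaw] about the fixed x, y, z axes, in that order (R = Rz(yaw) Ry(pitch) Rx(roll)).
In Python, from bench import ctrl, move_gripper, solver, vision, look_for, pinpoint, monitor gives the robot as it stands. The module is installed in compiled form; this text tells all that it offers. Calls block until the motion is done:
- ctrl.reach(position, orientation): joint-space move of the TCP to a pose.
- ctrl.move_l(position, rotation=None, max_speed=0.15, stop_force=None): straight line of the TCP; rotation=None keeps the orientation; max_speed is the mean speed in m/s. With stop_force (N) it stops when the force on the tool has changed by that much, and returns True; else False.
- ctrl.move_joints(angles): joint-space move.
- move_gripper(opening): finger opening in m; the grip force is fixed at half the most; returns when the fingers have stopped.
- ctrl.sleep(seconds).
- solver.solve_ik(position, orientation): joint angles nearest the present ones, or None.
- vision.capture(name): name is "scene" or "side" or "wrist"; returns (picture, depth): 420x560x3 uint8, red, green, blue; 420x560 float32, m along the optical axis (not along the pixel's ray), 0 where there is no reading.
- vision.get_calibration(name): a dict with "fx", "fy", "cx", "cy" (pixels), "dist_coeffs" ([k1, k2, p1, p2, k3] as OpenCV has them; the pictures are not rectified), "R" (3x3) and "t" (3): a world point X has camera coordinates R X + t. Camera axes: x right, y down, z forward; pixel columns grow to the right and rows downward; lengths in m; the calibration is good to about 2 mm. A picture is of the moment at which its call begins: read the wrist's pose just before it. get_calibration takes no time and is no camera call; for the wrist camera it gives the pose at the moment of the call.
A pose or a line that the arm cannot do raises ctrl.Unreachable and nothing moves.
- ctrl.job_done(): hands the job in, once; it reports no verdict.
Trained networks look in the newest picture that a camera, given by its name, has taken for a name from the list of things; names that differ only in an ending like _2 or _b are one class to them, and where a whole thing is asked for, a point or a joint stands for the part that bears it (a point fixed in the world has none). Each returns a list of dicts, best first, with "conf" (0 to 1); they miss things now and then, are a little off and sometimes report something else, mostly with a low value. They report only what shows in the picture. A call takes as long as a camera call. They do not tell look-alikes from the thing itself.
- look_for(camera, query): "position" ([x, y, z] in m, in world coordinates, good to about 4 mm: the middle of the surface that is visible of it).
- pinpoint(camera, query): "position" ([x, y, z] in m, in world coordinates, good to about 4 mm: a listed point, or the origin of a listed thing).
Readings, each from a call of its own:
- monitor.read_time_s(): time.
- monitor.read_q(): joint angles.
- monitor.read_joint_vel(): joint speeds.
- monitor.read_joint_torque(): joint torques, N m.
- monitor.read_position(): TCP position.
- monitor.read_tcp_rot(): TCP orientation.
- monitor.read_contact_force(): force on the tool from outside, world axes, zero at the start.
- monitor.read_wrist_torque(): the same for the moment, N m.
- monitor.read_gripper_width(): finger opening in m.
Only numpy, scipy, OpenCV 4.12 (cv2) and the standard library are available. Lean on these libraries where they do the work, as an engineer would, in place of code of your own. Each camera call takes 0.05 s, during which the arm holds its last target. There are 200 camera calls.

## Working session

There is one attempt and no reset: what is moved stays moved. The work goes in short steps, each a Python script; the robot and the scene stay as the last script left them, time stands still between calls to the robot, and variables do not carry over. Pictures are saved under pics/ and viewed, about 8 in all and at most 12, crops included, and the job is handed in when it is done.

```bash
mkdir -p pics
python3 - <<'E'
from bench import *
import cv2, numpy as np
ims=[]
for c in ("scene","side"):
    p,d=vision.capture(c); np.savez(f"{c}.npz",p=p,d=d)
    cv2.imwrite(f"pics/{c}1.png",p[:,:,::-1])
    for q in ("marker","magnet","guide","guide_mouth"):
        print(c,q,[(np.round(r["position"],3).tolist(),round(r["conf"],2)) for r in pinpoint(c,q)][:6])
    k=vision.get_calibration(c); print({a:np.round(b,3).tolist() for a,b in k.items()})
print(monitor.read_time_s())
E
```

```text
scene marker [([0.512, -0.194, 0.024], 0.64), ([0.486, -0.285, 0.023], 0.56), ([0.408, -0.233, 0.025], 0.54)]
scene magnet [([0.411, -0.226, 0.01], 0.82), ([0.522, -0.204, 0.012], 0.82), ([0.488, -0.289, 0.025], 0.56), ([0.495, -0.284, 0.011], 0.52)]
scene guide [([0.553, 0.167, 0.0], 0.6)]
scene guide_mouth [([0.556, 0.162, 0.272], 0.72)]
{'fx': 499.117, 'fy': 499.117, 'cx': 277.231, 'cy': 214.419, 'dist_coeffs': [-0.093, 0.0, 0.0, 0.0, 0.0], 'R': [[0.285, 0.959, -0.004], [0.817, -0.245, -0.523], [-0.502, 0.145, -0.853]], 't': [-0.106, -0.318, 1.313]}
side marker [([0.514, -0.197, 0.023], 0.6), ([0.407, -0.234, 0.027], 0.57), ([0.558, 0.162, -0.002], 0.55)]
side magnet [([0.411, -0.224, 0.014], 0.84), ([0.499, -0.282, 0.011], 0.77), ([0.515, -0.205, 0.015], 0.75)]
side guide [([0.555, 0.164, -0.004], 0.79)]
side guide_mouth [([0.556, 0.163, 0.272], 0.81)]
{'fx': 390.881, 'fy': 390.881, 'cx': 281.237, 'cy': 213.323, 'dist_coeffs': [-0.107, 0.0, 0.0, 0.0, 0.0], 'R': [[0.913, -0.408, 0.004], [-0.21, -0.478, -0.853], [0.35, 0.778, -0.522]], 't': [-0.493, 0.257, 0.624]}
0.5
```

View pics/scene1.png

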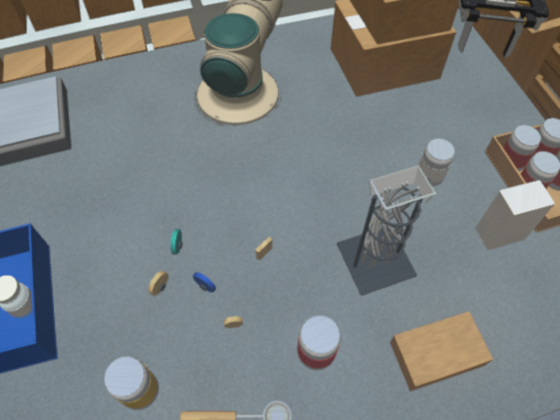

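View pics/side1.png

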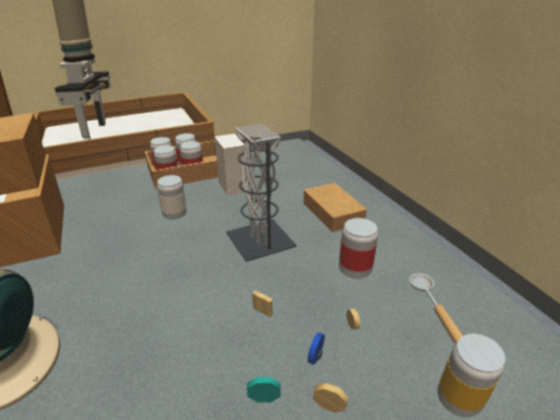

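Run:
```python
import cv2, numpy as np
a=np.load("scene.npz")["p"];b=np.load("side.npz")["p"]
def crop(im,u,v,w,h): return cv2.resize(im[v:v+h,u:u+w],(400,300),interpolation=cv2.INTER_CUBIC)
o=np.vstack([np.hstack([crop(a,130,260,60,45),crop(b,290,360,80,60)]),np.hstack([crop(a,330,160,120,90+0),crop(b,220,115,80,60)])])
cv2.imwrite("pics/crop1.png",o[:,:,::-1])
```

```text
(no output)
```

View pics/crop1.png

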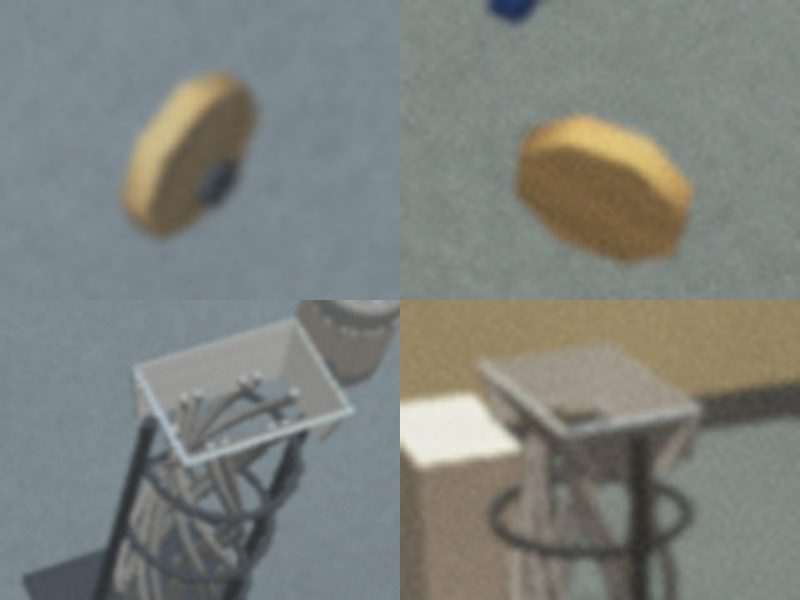

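```bash
cat > h.py <<'E'
from bench import *
import cv2, numpy as np
from scipy.spatial.transform import Rotation as Ro
def ray(k,uv):
    K=np.array([[k["fx"],0,k["cx"]],[0,k["fy"],k["cy"]],[0,0,1]])
    n=cv2.undistortPoints(np.array(uv,float).reshape(-1,1,2),K,np.array(k["dist_coeffs"])).reshape(-1,2)
    R=np.array(k["R"]); return -R.T@np.array(k["t"]), np.c_[n,np.ones(len(n))]@R
def onz(k,uv,z):
    c,d=ray(k,uv); return c+d*((z-c[2])/d[:,2])[:,None]
def cam_off(k):
    T=Ro.from_euler("xyz",monitor.read_tcp_rot(),degrees=True).as_matrix()
    c=-np.array(k["R"]).T@np.array(k["t"]); return T.T@(c-monitor.read_position()), T.T@np.array(k["R"]).T
E
python3 - <<'E'
from h import *
k=vision.get_calibration("scene")
P=onz(k,[(370.5,181),(419.4,165.4),(435.6,193),(386.1,208.9)],.272); print(P.round(3),P.mean(0).round(3))
for i in range(4):
    d=P[(i+1)%4]-P[i]; print(np.linalg.norm(d).round(3),np.degrees(np.arctan2(d[1],d[0])).round(1))
w=vision.get_calibration("wrist"); o,R=cam_off(w); print(monitor.read_tcp_rot(),o.round(3),R.round(2).tolist(), w["fx"])
ctrl.move_l([0.23,0.527,0.42],max_speed=0.3)
ctrl.reach([0.40,-0.286,0.32],[180,0,0])
w=vision.get_calibration("wrist");p,d=vision.capture("wrist"); np.savez("w1.npz",p=p,d=d,k=w)
cv2.imwrite("pics/w1.png",p[:,:,::-1])
for q in ("marker","magnet"): print(q,[(np.round(r["position"],3).tolist(),round(r["conf"],2)) for r in pinpoint("wrist",q)][:6])
print(cam_off(w)[0].round(3),monitor.read_time_s(),monitor.read_q())
E
```

```text
[[0.53  0.117 0.272]
 [0.523 0.21  0.272]
 [0.583 0.212 0.272]
 [0.588 0.12  0.272]] [0.556 0.165 0.272]
0.094 93.9
0.06 1.4
0.092 -86.9
0.059 -176.7
[ 1.79996705e+02 -3.15192187e-04  1.56405637e+02] [ 0.08   0.001 -0.177] [[-0.0, -0.96, -0.27], [1.0, 0.0, -0.0], [0.0, -0.27, 0.96]] 341.8669223895245
marker [([0.516, -0.195, 0.024], 0.87), ([0.41, -0.234, 0.025], 0.72), ([0.484, -0.288, 0.028], 0.7)]
magnet [([0.518, -0.204, 0.011], 0.86), ([0.406, -0.228, 0.012], 0.73), ([0.494, -0.283, 0.013], 0.63)]
[ 0.08  -0.001 -0.177] 4.4583 [-4.36196325e+01  5.89531101e+00  8.30671818e+01  6.39806258e-03
  9.10291447e+01  4.63192024e+01]
```

View pics/w1.png

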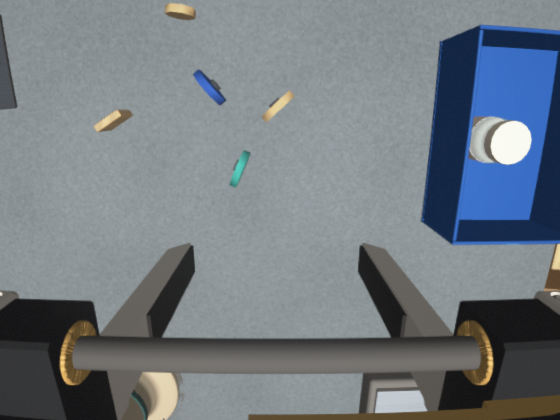

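```bash
cat >> h.py <<'E'
from scipy.optimize import minimize
def tile_pts(x,y,th):
    a=np.radians(22.5+45*np.arange(8)); r=.025/np.cos(np.radians(22.5))
    L=np.array([[s*.005,r*np.cos(t),.025+r*np.sin(t)] for s in(-1,1) for t in a])
    return L@Ro.from_euler("z",th,degrees=True).as_matrix().T+[x,y,0]
def fit(views,x0):
    # views: (k, picture); silhouette IoU of wood-coloured pixels, at 4x
    data=[]
    for k,p in views:
        R,t=np.array(k["R"]),np.array(k["t"]); K=np.array([[k["fx"],0,k["cx"]],[0,k["fy"],k["cy"]],[0,0,1]])
        pr=lambda X,R=R,t=t,K=K,k=k: cv2.projectPoints(X,cv2.Rodrigues(R)[0],t,K,np.array(k["dist_coeffs"]))[0].reshape(-1,2)
        c=pr(tile_pts(*x0)).mean(0).astype(int)-32
        hsv=cv2.cvtColor(p,cv2.COLOR_RGB2HSV)
        m=((hsv[...,0]<28)&(hsv[...,1]>85)).astype(np.float32)[max(c[1],0):c[1]+64,c[0]:c[0]+64]
        c[1]=max(c[1],0)
        m=cv2.resize(m,None,fx=4,fy=4)>.5; data.append((pr,c,m))
    def cost(q):
        s=0
        for pr,c,m in data:
            h=np.zeros(m.shape,np.uint8); u=(pr(tile_pts(*q[:2]/100,q[2]*10))-c+.5)*4
            cv2.fillConvexPoly(h,cv2.convexHull(np.round(u*16).astype(np.int32)),1,shift=4); h=h>0
            s+=1-(h&m).sum()/(h|m).sum()
        return s
    q0=np.array([x0[0]*100,x0[1]*100,x0[2]/10])
    best=min((minimize(cost,q0+[0,0,d],method="Nelder-Mead",options=dict(initial_simplex=q0+[0,0,d]+np.array([[0,0,0],[.5,0,0],[0,.5,0],[0,0,1]]))) for d in(-1.5,0,1.5)),key=lambda r:r.fun)
    return best.x[:2]/100,best.x[2]*10,best.fun
E
python3 - <<'E'
from h import *
w=np.load("w1.npz",allow_pickle=True); V={"wrist":(w["k"].item(),w["p"])}
for c in("scene","side"): V[c]=(vision.get_calibration(c),np.load(c+".npz")["p"])
for n in V: print(n,fit([V[n]],(.486,-.286,45)))
print(fit(list(V.values()),(.486,-.286,45)))
E
```

```text
wrist (array([ 0.48922836, -0.28624775]), np.float64(41.7253158883782), np.float64(0.5886385896180215))
scene (array([ 0.48366386, -0.28959719]), np.float64(59.23788651036132), np.float64(0.8341232227488151))
side (array([ 0.48973445, -0.28737037]), np.float64(39.36005819967712), np.float64(0.08091826766525567))
(array([ 0.4899427 , -0.28708542]), np.float64(41.96054783188618), np.float64(1.5260104260129195))
```

Run:
```python
from h import *
w=np.load("w1.npz",allow_pickle=True)
for p,u,v in((w["p"],278,105),(np.load("scene.npz")["p"],158,282)):
    c=cv2.cvtColor(p,cv2.COLOR_RGB2HSV)[v-15:v+16:3,u-15:u+16:3]
    print(c[...,0]);print(c[...,1]);print(c[...,2])
```

```text
[[ 95  98  98 101  99  98 101  98  94  34  98]
 [ 98  95  98  98  98  95  95  90  19  18  60]
 [100  95  99  95  98  98  53  20  19  19  18]
 [ 98  98  98  96  98  22  22  21  20  19  96]
 [ 99  98  98 101  18  22  22  22  21  99  99]
 [ 96  98 100  21  22  22  22  21  95  96  98]
 [ 95 100  20  21  22  23  21  98  98  96  99]
 [ 99  20  20  22  22  23  98  98  96  96  95]
 [ 19  19  19  21  26  96  93  98  99  96 100]
 [ 18  18  19  27  95  96  99  95  98  95  98]
 [ 60  18  26  96  98  96  96  95  98  95  98]]
[[ 18  18  19  18  17  19  18  18  12  12  18]
 [ 18  18  18  19  18  18  18  10  91 101   5]
 [ 20  18  17  18  18  19   7  85  95 100  87]
 [ 20  18  18  17  15  44  78  84  92  77  17]
 [ 17  19  18  23  46  80  80  83  69  16  17]
 [ 17  18  13  64  85  80  82  67  19  16  18]
 [ 18  19  44  88  81  81  57  19  18  17  17]
 [ 17  41  96  86  82  36  18  19  17  17  19]
 [ 35  98  95  87  23  17  15  19  17  17  19]
 [ 93  99  93  17  18  17  17  18  19  19  18]
 [  5  94  11  16  20  17  17  18  20  18  20]]
[[153 152 151 153 152 151 156 155 151 153 153]
 [154 156 153 149
[... 1186 characters left out ...]
]
 [33 34 55 85 71 71  3 19 34 34 36]
 [34 35 88 89 70 64 34 32 32 34 32]
 [35 34 68 85 71 73 12 33 32 35 33]
 [35 32 30 49 51 19 35 33 34 36 34]
 [34 34 32 36 33 36 34 33 33 34 34]]
[[143 146 147 142 142 141 141 145 141 140 139]
 [144 146 145 145 141 145 138 132 144 141 147]
 [143 146 141 142 144 196 177 130 115 145 144]
 [145 141 145 145 194 201 117 102 100 142 140]
 [144 147 146 183 204 129 101  99 104 143 139]
 [145 148 145 201 159  96  98  96 124 140 140]
 [146 141 158 191 100 100  86  66 142 144 147]
 [143 144 163 166  98  95  76  95 142 137 144]
 [144 144 138 120 100  94 105 140 142 146 145]
 [146 143 136 109 100 124 139 140 141 143 142]
 [143 144 143 142 139 142 142 141 141 142 142]]
```

```bash
sed -i 's/((hsv\[...,0\]<28)&(hsv\[...,1\]>85))/(((hsv[...,0]<35)\&(hsv[...,1]>30))|(hsv[...,2]<92))/' h.py; sed -i 's/astype(int)-32/astype(int)-24/; s/+64/+48/g' h.py
python3 - <<'E'
from h import *
w=np.load("w1.npz",allow_pickle=True); V={"wrist":(w["k"].item(),w["p"])}
for c in("scene","side"): V[c]=(vision.get_calibration(c),np.load(c+".npz")["p"])
for n in V: print(n,fit([V[n]],(.486,-.286,45)))
print(fit(list(V.values()),(.486,-.286,45)))
E
```

```text
wrist (array([ 0.48991556, -0.28647715]), np.float64(41.41984748745904), np.float64(0.0705394190871369))
scene (array([ 0.48812513, -0.28755473]), np.float64(43.34641534611202), np.float64(0.07559948746110201))
side (array([ 0.48990855, -0.28719359]), np.float64(43.40836027224191), np.float64(0.047520502797578024))
(array([ 0.48988493, -0.28689932]), np.float64(42.10965513187866), np.float64(0.28330581965358037))
```

Run:
```python
from h import *
x,y,psi=.4898,-.2869,132.1
move_gripper(.05)
ctrl.reach([x,y,.10],[180,0,psi])
ctrl.move_l([x,y,.0235],max_speed=.1,stop_force=8)
print(monitor.read_position()); move_gripper(0); print(monitor.read_gripper_width())
ctrl.move_l([x,y,.40],max_speed=.3)
print(monitor.read_gripper_width(),monitor.read_q().round(1),monitor.read_time_s())
ctrl.reach([.556,.10,.44],[180,0,93])
w=vision.get_calibration("wrist");p,d=vision.capture("wrist"); np.savez("w2.npz",p=p,d=d,k=w)
p2,_=vision.capture("scene")
cv2.imwrite("pics/w2.png",p[:,:,::-1]); cv2.imwrite("pics/s2.png",cv2.resize(p2[60:260,300:560],None,fx=3,fy=3)[:,:,::-1])
print(monitor.read_time_s(),monitor.read_gripper_width(),monitor.read_q().round(1))
```

```text
[ 0.49026717 -0.28726324  0.02400266]
0.009747501767392973
0.010051463888333067 [-37.4  12.9  63.8   0.  103.5 -79.5] 10.2083
11.775 0.009856075562412267 [ 3.00e+00  1.31e+01  5.79e+01 -0.00e+00  1.09e+02  1.00e-01]
```

View pics/w2.png

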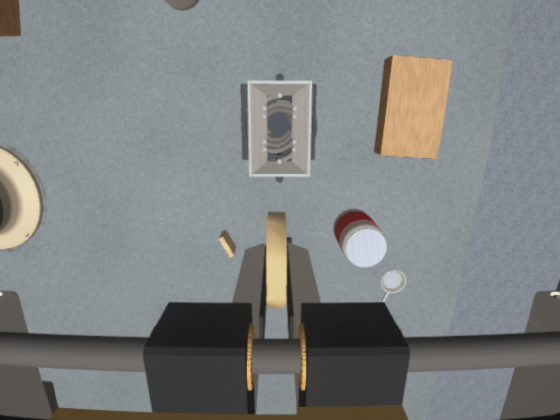

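View pics/s2.png

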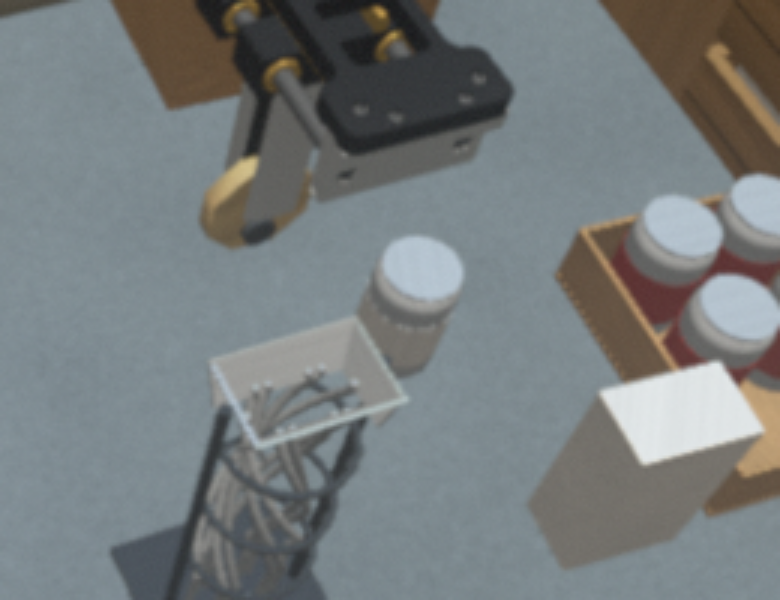

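Run:
```python
from h import *
w=np.load("w2.npz",allow_pickle=True)["k"].item()
P=onz(w,[(248.5,81.5),(311,81.5),(310,176.5),(249.5,176.5)],.272); print(P.round(4)); g=P.mean(0); print(g)
for i in range(4):
    d=P[(i+1)%4]-P[i]; print(np.linalg.norm(d).round(3),np.degrees(np.arctan2(d[1],d[0])).round(1))
g[:2]=.7*g[:2]+.3*np.array([.556,.1645]); print(g)
ctrl.reach([g[0],g[1],.34],[180,0,93])
hit=ctrl.move_l([g[0],g[1],.276],max_speed=.08,stop_force=5)
print(hit,monitor.read_position(),monitor.read_contact_force(),monitor.read_time_s())
p,_=vision.capture("scene"); q,_=vision.capture("side")
o=np.hstack([cv2.resize(p[110:250,330:460],(390,420)),cv2.resize(q[80:220,195:325],(390,420))])
cv2.imwrite("pics/s3.png",o[:,:,::-1])
```

```text
[[0.5245 0.2074 0.272 ]
 [0.5841 0.2105 0.272 ]
 [0.5902 0.1186 0.272 ]
 [0.5285 0.1154 0.272 ]]
[0.55683336 0.1629732  0.272     ]
0.06 3.0
0.092 -86.3
0.062 -177.0
0.092 92.5
[0.55658335 0.16343124 0.272     ]
False [0.55700194 0.16348917 0.27664561] [-0.06732566  0.39643243 -0.97777241] 13.2667
```

View pics/s3.png

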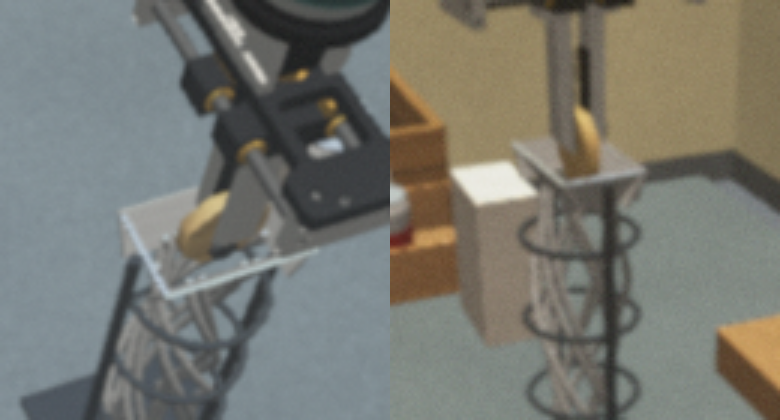

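The tile sits inside the hopper, magnet facing the far side, fingers above the rim. Release and check.

Run:
```python
from h import *
move_gripper(.045); ctrl.sleep(.3)
P=monitor.read_position()
ctrl.move_l([P[0],P[1],.42],max_speed=.25)
ctrl.reach([.45,-.05,.42],[180,0,93]); ctrl.sleep(1)
p,_=vision.capture("scene"); 
print("scene",[(np.round(r["position"],3).tolist(),round(r["conf"],2)) for r in pinpoint("scene","magnet")])
q,_=vision.capture("side")
for n in("magnet","marker"): print(n,[(np.round(r["position"],3).tolist(),round(r["conf"],2)) for r in pinpoint("side",n)])
o=np.hstack([cv2.resize(p[160:300,330:460],(390,420)),cv2.resize(q[120:260,210:340],(390,420))])
cv2.imwrite("pics/s4.png",o[:,:,::-1]); print(monitor.read_time_s(),monitor.read_gripper_width())
```

```text
scene [([0.409, -0.229, 0.01], 0.83), ([0.52, -0.207, 0.015], 0.64), ([0.546, 0.165, 0.019], 0.62)]
magnet [([0.519, -0.207, 0.015], 0.84), ([0.548, 0.167, 0.018], 0.59), ([0.409, -0.225, 0.013], 0.58)]
marker [([0.407, -0.235, 0.026], 0.89), ([0.514, -0.194, 0.024], 0.87)]
17.3 0.044852484001108965
```

View pics/s4.png

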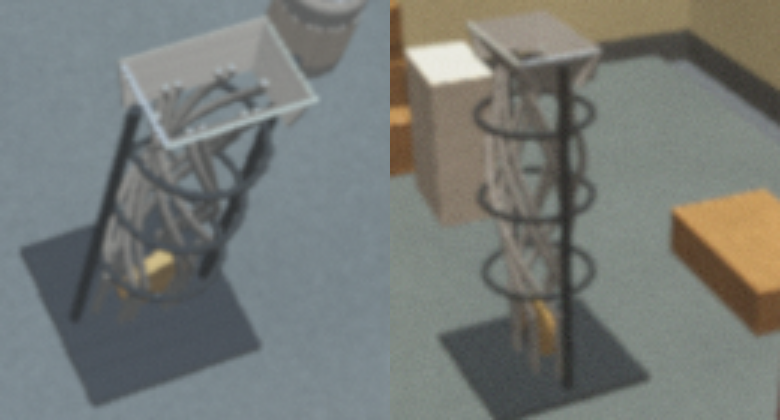

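```bash
python3 -c "
from bench import *
ctrl.job_done(); print(monitor.read_time_s())"
```

```text
the job is handed in; nothing more can be done
the job is handed in; nothing more can be done
```

The marker went through the guide and is standing on edge on the plate with its magnet side towards the robot. I handed the job in at about 17 s.

- **What I did:** I chose the large wooden octagon at scene pixel (158, 282). It was the only large wood-coloured octagon with a magnet button; the same-shaped ones were blue (204, 281) and turquoise (176, 240). I pinched it above the magnet, turned it about 48° to the guide's yaw of about 3°, and lowered it 20 mm into the hopper with the magnet facing the far side. It touched nothing on the way in. I let go there and moved the arm clear.
- **Last checks:** Both cameras put the magnet at about (0.547, 0.166, 0.018). That is 9–10 mm on the robot's side of the guide axis and at the height expected for a tile standing on the plate. Both pictures show the tile upright at the bottom of the guide.
- **What disagreed:** The side camera's network did not report the marker itself, as wires mostly hide it there; its magnet was reported with confidence of about 0.6.

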